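# Close a pressure-filter pot crosswise

### The job

Tighten the four T-bar knobs on the filter pot's cover clockwise and crosswise in two rounds, each time doing a knob and then the one opposite before going to the other pair. In the first round only nip each knob up: turn it until you feel it bite and about 5 to 15 degrees more, no further; in the second round give each about an eighth of a turn more. Do not overtighten, leave the other things on the bench alone, and let go at the end.

Things in the scene. Friction and masses are not known exactly. Their poses are not given: they have to be found in the camera images.
- cover (a point): Centre of the top face of the flat aluminium cover (236 mm across, 112 mm above the bench) of a stainless pressure-filter pot fixed to the bench. An inlet stub (18 mm across, 31 mm high) stands at its centre, four black T-bar knobs on a circle of 85 mm radius, 90 degrees apart. The knobs turn clockwise (seen from above) to tighten and stay where they are left.
- knob1_grip (a point): Black T-bar knob 1 (numbered anticlockwise from above; opposite it stands knob 3). Site on its vertical turning axis at grip height: 21 mm above its round hub (34 mm across), 13 mm below its top. The bar is 52 mm long (point's x), 14 mm thick (y, the way to pinch it), 34 mm high; z up. It turns freely until it bites, 9 to 57 degrees from where it is found, different for each knob and not visible.
- knob2_grip (a point): Black T-bar knob 2 (numbered anticlockwise from above; opposite it stands knob 4). Site on its vertical turning axis at grip height: 21 mm above its round hub (34 mm across), 13 mm below its top. The bar is 52 mm long (point's x), 14 mm thick (y, the way to pinch it), 34 mm high; z up. It turns freely until it bites, 9 to 57 degrees from where it is found, different for each knob and not visible.
- knob3_grip (a point): Black T-bar knob 3 (numbered anticlockwise from above; opposite it stands knob 1). Site on its vertical turning axis at grip height: 21 mm above its round hub (34 mm across), 13 mm below its top. The bar is 52 mm long (point's x), 14 mm thick (y, the way to pinch it), 34 mm high; z up. It turns freely until it bites, 9 to 57 degrees from where it is found, different for each knob and not visible.
- knob4_grip (a point): Black T-bar knob 4 (numbered anticlockwise from above; opposite it stands knob 2). Site on its vertical turning axis at grip height: 21 mm above its round hub (34 mm across), 13 mm below its top. The bar is 52 mm long (point's x), 14 mm thick (y, the way to pinch it), 34 mm high; z up. It turns freely until it bites, 9 to 57 degrees from where it is found, different for each knob and not visible.
- shoe1_top (a point): Steel clamp shoe (42 mm across, 8 mm thick) under knob 1; point at the centre of its top face, just under the hub. It stays still until the knob bites, then sinks 4 mm per radian of further turning, and stays down. Torque to turn the knob: 0.03 N m when free; from the bite on a clear 0.3 N m, rising 0.15 N m per radian.
- shoe2_top (a point): Steel clamp shoe (42 mm across, 8 mm thick) under knob 2; point at the centre of its top face, just under the hub. It stays still until the knob bites, then sinks 4 mm per radian of further turning, and stays down. Torque to turn the knob: 0.03 N m when free; from the bite on a clear 0.3 N m, rising 0.15 N m per radian.
- shoe3_top (a point): Steel clamp shoe (42 mm across, 8 mm thick) under knob 3; point at the centre of its top face, just under the hub. It stays still until the knob bites, then sinks 4 mm per radian of further turning, and stays down. Torque to turn the knob: 0.03 N m when free; from the bite on a clear 0.3 N m, rising 0.15 N m per radian.
- shoe4_top (a point): Steel clamp shoe (42 mm across, 8 mm thick) under knob 4; point at the centre of its top face, just under the hub. It stays still until the knob bites, then sinks 4 mm per radian of further turning, and stays down. Torque to turn the knob: 0.03 N m when free; from the bite on a clear 0.3 N m, rising 0.15 N m per radian.
- beaker_mid (a point): Bystander: glass beaker, 68 mm across, 85 mm high; point half-way up its axis.
- spare_mid (a point): Bystander: loose spare black T-bar knob lying flat on the bench (52 x 34 x 14 mm); point at its centre.
- spanner_grip (a point): Bystander: steel spanner, 150 mm long, lying on the bench; point on its handle.
- gasket_mid (a point): Bystander: white rubber ring lying flat, 80 mm across, 6 mm thick; point at its centre.
- jar_mid (a point): Bystander: amber jar with white cap, 52 mm across, 75 mm high; point half-way up.
- jug_mid (a point): Bystander: white plastic jug with a handle, 70 mm across, 90 mm high; point half-way up.

How it is judged:
On the way, in this order (a step that is already met when the one before it is completed fails the run):
1. first round: one opposite pair of knobs is nipped up (bite found and passed by 2 degrees or more) while the other pair does not yet bite (((distance of each of shoe1_top, shoe3_top from where it was at the start of the episode above 0.00012 m and distance of each of shoe2_top, shoe4_top from where it was at the start of the episode below 6e-05 m) or (distance of each of shoe2_top, shoe4_top from where it was at the start of the episode above 0.00012 m and distance of each of shoe1_top, shoe3_top from where it was at the start of the episode below 6e-05 m))), for 0.1 s.
2. first round: all four knobs are nipped up, none more than 23 degrees past its bite (distance of shoe1_top from where it was at the start of the episode between 0.00012 and 0.0016 m and distance of shoe2_top from where it was at the start of the episode between 0.00012 and 0.0016 m and distance of shoe3_top from where it was at the start of the episode between 0.00012 and 0.0016 m and distance of shoe4_top from where it was at the start of the episode between 0.00012 and 0.0016 m), for 0.1 s.
3. second round: one opposite pair is tight (29 degrees or more past the bite) while the other pair is still only nipped up (((distance of each of shoe1_top, shoe3_top from where it was at the start of the episode above 0.002 m and distance of each of shoe2_top, shoe4_top from where it was at the start of the episode below 0.0016 m) or (distance of each of shoe2_top, shoe4_top from where it was at the start of the episode above 0.002 m and distance of each of shoe1_top, shoe3_top from where it was at the start of the episode below 0.0016 m))), for 0.1 s.
At the end, for the whole second after the job is handed in: All four knobs have been driven between 29 and 74 degrees past their bite (each clamp shoe has sunk 2.0 to 5.2 mm) (distance of shoe1_top from where it was at the start of the episode between 0.002 and 0.0052 m and distance of shoe2_top from where it was at the start of the episode between 0.002 and 0.0052 m and distance of shoe3_top from where it was at the start of the episode between 0.002 and 0.0052 m and distance of shoe4_top from where it was at the start of the episode between 0.002 and 0.0052 m); the robot touches nothing.
It fails at once if a knob is taken more than 23 degrees past its bite before all four are nipped up (distance of any of shoe1_top, shoe2_top, shoe3_top, shoe4_top from where it was at the start of the episode above 0.0016 m and distance of any of shoe1_top, shoe2_top, shoe3_top, shoe4_top from where it was at the start of the episode below 0.00012 m).
It fails at once if a knob is overtightened: more than 74 degrees past its bite (distance of any of shoe1_top, shoe2_top, shoe3_top, shoe4_top from where it was at the start of the episode above 0.0052 m).
It fails at once if a bystander is shoved more than 30 mm or knocked over (distance of any of beaker_mid, spare_mid, spanner_grip, gasket_mid, jar_mid, jug_mid from where it was at the start of the episode above 0.03 m or angle between any of beaker_mid, jar_mid, jug_mid's own z axis and vertical above 0.5 rad).
It also fails if it takes over 72 s, if anything falls off the work surface, if the arm or the gripper's body presses on something with over 40 N, if the wrist force passes 120 N, or if a joint passes its speed limit or range.

### The arm

A 6-joint arm with a two-finger parallel gripper is mounted at the origin on the work surface. World frame = base frame: x ahead of the robot, y to its left, z up, the work surface at z = 0. Lengths are in m, angles in rad, forces in N, time in s.
With the tool pointing down it reaches from about 0.325 to 0.9 m from the base axis. Payload 6.1 kg.
Tool frame: the origin (TCP) lies at the very end of the fingers, on their centre line; the grasp point (between the pads) lies 19 mm behind it (r.tcp_to_grasp is the distance from the TCP to the grasp point, in m); z points along the fingers, y is the line along which they close (so a half turn about z gives the same grasp; the last joint's range is limited). The gripper opens to 87 mm and grips with 3 to 60 N. Pads are 19 mm wide; open, the fingers measure 117 mm over their backs; the gripper's body (75 mm by 190 mm) begins 51 mm behind the grasp point.
Start: joints at [1.056, 0.22, 1.526, -0, 1.395, -0.126], TCP at [0.237, 0.578, 0.223] pointing down, gripper open.
Joint ranges: [-2.98, 2.98], [-0.91, 2.08], [0.09, 2.57], [-1.24, 4.39], [0.2, 2.65], [-2.68, 2.68]. Speed limits (rad/s): [2.57, 2.57, 3.01, 3.14, 3.14, 3.14].

### API

Orientations are given as a rotation vector (axis times angle).
In Python, from bench import r, snapshot, camera_model gives the robot as it stands.
- The arm moves only by the tool play_rows, never from a script. Its argument "steps" is text: rows parted by semicolons, each of 5 numbers parted by spaces: the shift along the tool's x, y, z in mm, then the turn about the tool's z in rad, then the gripper's target within -1 to 1 (fully open at 1, half-way at 0, shut at -1). In form: tx ty tz twist gripper; .... A call has 1 to 10 rows; each row is the pose to reach, as a shift and turn from the pose commanded when the call began, along the tool's axes at that moment; what a row does not reach only later rows make up. A row lasts 1/12 s, in which the tool goes at most 41.7 mm and 7.16 degrees, less where a joint would pass 70% of its speed; a pose out of reach is approached as far as the arm can. A call with a gripper value outside its range is refused whole. The fingers move at their own pace and stop on an object; "squeeze" is the grip in N (left out, the last holds). Time passes only in rows, so rows that repeat a pose let the fingers close. It gives the time, the measured TCP pose, the force and the opening at its end, in the units of the state.
- r.sense(): the state, without advancing time (a new reading comes with each control period).
- snapshot(name): name is "scene" or "side" or "wrist"; returns the picture (420x560x3 uint8, blue, green, red); there is no depth.
- camera_model(name): a dict with "camera_matrix" (3x3 intrinsics, pixels), "k1" (the pictures are not rectified: a ray, as slopes to the right and down, at radius r is drawn at 1 + k1 r^2 times it, then the intrinsics apply), "xyz" and "orientation" of the camera in the world. Camera axes: x right, y up, looking along -z (the intrinsics and any distortion apply to the point x, -y, -z); pixel columns grow to the right and rows downward; lengths in m; the calibration is good to about 2 mm. A picture is of the moment at which its call begins: read the wrist's pose just before it. camera_model takes no time and is no camera call; for the wrist camera it gives the pose at the moment of the call.
- r.job_done(): hands the job in, once; it reports no verdict.
The state is a dict: "time_s": time; "qpos": joint angles; "dq": joint speeds; "effort": joint torques, N m; "ee_pos": TCP position; "tool_rot": TCP orientation; "contact_force": force on the tool from outside, world axes, zero at the start; "wrist_torque": the same for the moment, N m; "opening": finger opening in m.
Only numpy, scipy, OpenCV 4.12 (cv2) and the standard library are available. Lean on these libraries where they do the work, as an engineer would, in place of code of your own. Each camera call takes 0.05 s, during which the arm holds its last target. There are 200 camera calls.

## Working session

There is one attempt and no reset: what is moved stays moved. The work goes in short steps, Python scripts to look and compute and a tool call to move; the robot and the scene stay as the last step left them, time stands still between calls to the robot, and variables do not carry over. Pictures are saved under pics/ and viewed, on a budget of 10 in all, crops included, one or two more only if the job needs it, and the job is handed in when it is done.

Besides the shell and the picture viewer there is one more tool, called after "Emit:" as name(argument=value, ...) on one line, values as JSON. play_rows: Moves the arm, as the interface text tells. Its arguments: {"type":"object","properties":{"steps":{"type":"string"},"squeeze":{"type":"number"}},"required":["steps"]}

```bash
mkdir -p pics; ls
python3 - <<'E'
from bench import r, snapshot, camera_model
import cv2,numpy as np
print(r.sense())
for n in("scene","side","wrist"):
    print(n,camera_model(n))
a=snapshot("scene");cv2.imwrite("pics/scene.png",a)
b=snapshot("wrist");cv2.imwrite("pics/wrist.png",b)
E
```

```text
pics
{'time_s': 0.0, 'qpos': array([ 1.05588288e+00,  2.21236815e-01,  1.52762154e+00,  1.30186155e-05,
        1.39469685e+00, -1.26147976e-01]), 'dq': array([ 1.11063081e-03,  2.11336386e-03,  2.37852835e-05, -4.47305658e-04,
       -3.11943540e-04,  8.51306564e-04]), 'effort': array([ 1.26402254e-03, -4.94611394e+01, -3.87372279e+01,  7.00247241e-02,
        5.71162964e-02, -1.25779447e-04]), 'ee_pos': array([0.23662046, 0.57780089, 0.22142512]), 'tool_rot': array([-6.06714445e-01, -3.08180666e+00,  2.91883127e-03]), 'contact_force': array([-0.21593035,  0.17626134, -0.21029254]), 'wrist_torque': array([ 0.01385144,  0.06797424, -0.03370431]), 'opening': 0.086843779475574}
scene {'camera_matrix': array([[482.72826128,   0.        , 274.83737189],
       [  0.        , 482.72826128, 209.75929959],
       [  0.        ,   0.        ,   1.        ]]), 'k1': -0.058549122110857894, 'xyz': array([ 1.17976217, -0.2379758 ,  1.05688048]), 'orientation': array([0.53320547, 0.33078622, 1.07492659])}
side {'camera_matrix': array([[405.48845485,   0.        , 271.51980511],
       [  0.        , 405.48845485, 210.53394733],
       [  0.        ,   0.        ,   1.        ]]), 'k1': -0.028439113332805157, 'xyz': array([0.52494531, 0.68990158, 0.56857609]), 'orientation': array([ 0.09573224, -1.40701614, -2.65905046])}
wrist {'camera_matrix': array([[316.77631049,   0.        , 278.88372251],
       [  0.        , 316.77631049, 207.38238056],
       [  0.        ,   0.        ,   1.        ]]), 'k1': 0.024642374830642386, 'xyz': array([0.16977106, 0.60514254, 0.38481928]), 'orientation': array([-0.23897439, -0.15750081,  1.1740873 ])}
```

View pics/scene.png

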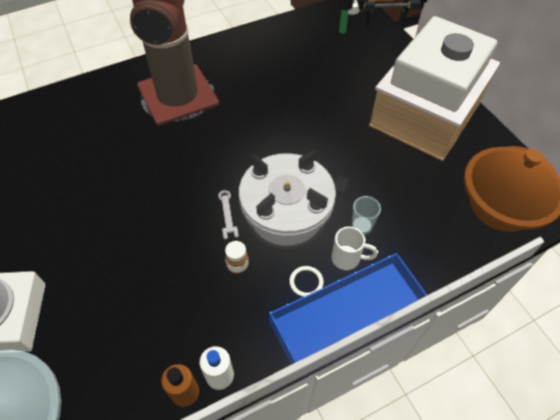

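Scene: the pot is at about (287,187), with its stub top at (287,186). Knobs are at about (260,168), (307,160), (318,200) and (266,207). The spanner and jar are to its left; the beaker, jug and gasket are to its lower right.

```bash
cat > h.py <<'E'
import numpy as np,cv2
from scipy.spatial.transform import Rotation as R
from bench import r,snapshot,camera_model
def dist(m): return np.array([m["k1"],0,0,0,0])
def toplane(m,px,z):
    u=cv2.undistortPoints(np.array(px,float).reshape(-1,1,2),m["camera_matrix"],dist(m)).reshape(-1,2)
    d=np.c_[u[:,0],-u[:,1],-np.ones(len(u))]@R.from_rotvec(m["orientation"]).as_matrix().T
    return m["xyz"]+d*((z-m["xyz"][2])/d[:,2])[:,None]
def proj(m,P):
    c=(np.atleast_2d(P)-m["xyz"])@R.from_rotvec(m["orientation"]).as_matrix()
    c=c*[1,-1,-1]
    return cv2.projectPoints(c,np.zeros(3),np.zeros(3),m["camera_matrix"],dist(m))[0].reshape(-1,2)
def totool(dp):
    return R.from_rotvec(r.sense()["tool_rot"]).inv().apply(dp)*1000
E
python3 - <<'E'
from h import *
m=camera_model("scene")
c=toplane(m,[(287,186)],.143);print("cover",c)
k=toplane(m,[(260,160),(306,153),(322,194),(263,203)],.19);print(k, np.linalg.norm(k[:,:2]-c[0,:2],axis=1))
print(R.from_rotvec(r.sense()["tool_rot"]).as_matrix())
print("wrist sees cover at",proj(camera_model("wrist"),c))
print("wrist cam in tool", totool(camera_model("wrist")["xyz"]-r.sense()["ee_pos"]))
print("to cover tool mm",totool(c[0]-r.sense()["ee_pos"]))
E
```

```text
cover [[0.57581432 0.0940614  0.143     ]]
[[0.51123105 0.05531364 0.19      ]
 [0.54014711 0.16183289 0.19      ]
 [0.66123522 0.13644571 0.19      ]
 [0.624889   0.00855046 0.19      ]] [0.07531525 0.07658411 0.09535806 0.09859232]
[[-9.25378523e-01  3.79043359e-01 -8.49542461e-04]
 [ 3.79044256e-01  9.25377268e-01 -1.53722041e-03]
 [ 2.03474096e-04 -1.74452494e-03 -9.99998458e-01]]
wrist sees cover at [[  3.01085873 627.34542736]]
wrist cam in tool [  72.25253788   -0.36093483 -163.36447226]
to cover tool mm [-497.25893319 -319.00455444   78.99857896]
```

Emit:
play_rows(steps="0 0 -60 0 1; -400 -224 -60 0 1; -400 -224 -60 0 1; -400 -224 -60 0 1; -400 -224 -60 0 1; -400 -224 -60 0 1; -400 -224 -60 0 1; -400 -224 -60 0 1; -400 -224 -60 0 1; -400 -224 -60 0 1")

```text
time_s: 0.93
ee_pos: [0.4707, 0.2831, 0.279]
tool_rot: [-0.607, -3.082, 0.0]
contact_force: [-0.1, 0.2, -0.9]
opening: 0.0868
```

Run:
```python
from h import *
s=r.sense();print(s["time_s"],s["ee_pos"],s["tool_rot"],s["qpos"])
m=camera_model("wrist"); print(m["xyz"], R.from_rotvec(m["orientation"]).as_matrix())
print(totool(np.array([.576,.094,.143])-s["ee_pos"]), proj(m,[.576,.094,.143]))
```

```text
0.9333 [0.47069976 0.28310748 0.2789528 ] [-6.06713450e-01 -3.08208858e+00  3.30966030e-04] [ 3.97888676e-01  7.11809597e-03  1.65305028e+00  2.36677528e-05
  1.48183680e+00 -7.84177290e-01]
[0.40375068 0.31020229 0.44236074] [[ 3.79598481e-01 -8.91725934e-01 -2.46434275e-01]
 [ 9.25151210e-01  3.65745146e-01  1.01615582e-01]
 [-4.81109804e-04 -2.66562089e-01  9.63817629e-01]]
[-169.16039804 -135.05032142  135.93789716] [[157.18632251 345.71662093]]
```

Emit:
play_rows(steps="-190 -135 -40 0 1; -190 -135 -40 0 1; -190 -135 -40 0 1; -190 -135 -40 0 1; -190 -135 -40 0 1; -190 -135 -40 0 1; -190 -135 -40 0 1; -190 -135 -40 0 1")

```text
time_s: 1.6
ee_pos: [0.5951, 0.0865, 0.3186]
tool_rot: [-0.611, -3.08, 0.0]
contact_force: [-0.3, 0.4, -0.3]
opening: 0.0873
```

Run:
```python
from h import *
s=r.sense();print(s["time_s"],s["ee_pos"],s["qpos"],s["wrist_torque"])
m=camera_model("wrist"); print(m["xyz"],proj(m,[.576,.094,.143]))
import pickle;pickle.dump(m,open("m1.pkl","wb"))
cv2.imwrite("pics/w1.png",snapshot("wrist"))
```

```text
1.6 [0.59507699 0.08653467 0.3185793 ] [ 1.31977262e-02  1.20427653e-01  1.46147181e+00  2.15101415e-04
  1.56076000e+00 -1.16573905e+00] [ 0.00222256  0.01635131 -0.07315165]
[0.52833332 0.11377565 0.48202404] [[278.98448551 169.80347815]]
```

View pics/w1.png

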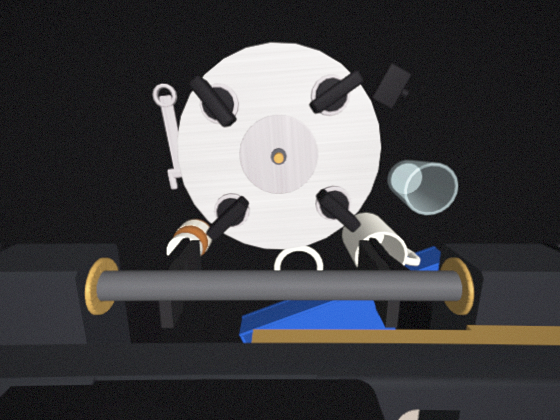

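Wrist view: cover rim spans x 179–381 and y 42–249, with the stub at (279,157). The bars run (193,80)-(233,122), (313,107)-(362,75), (320,193)-(358,227) and (212,236)-(246,200). I'll enlarge it to measure.

Run:
```python
from h import *
a=cv2.imread("pics/w1.png")[60:250,150:410]
cv2.imwrite("pics/w1z.png",cv2.convertScaleAbs(cv2.resize(a,None,fx=3,fy=3,interpolation=cv2.INTER_CUBIC),alpha=1.0,beta=40))
```

```text
(no output)
```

View pics/w1z.png

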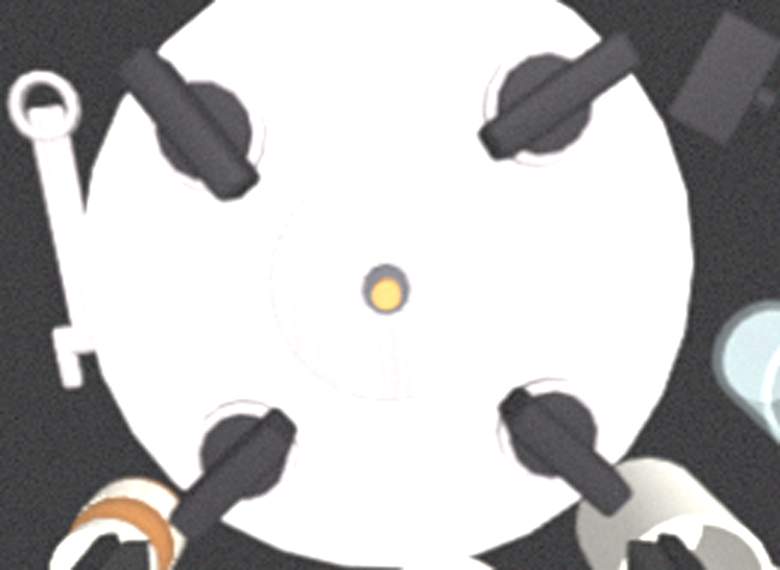

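```bash
cat > knobs.py <<'E'
from h import *
import pickle
from scipy.optimize import least_squares
m=pickle.load(open("m1.pkl","rb"))
z=lambda p:np.array(p,float)/3+[150,60]-.33
# order A(ul) D(ll) C(lr) B(ur) : anticlockwise from above in image
ctr=z([(188,117),(233,476),(571,455),(563,94)])
ends=[z([(134.5,59.5),(238,180)]),z([(186,525),(280,428)]),z([(620,502),(522,406)]),z([(631,48),(496,140)])]
hub=z([(205,131),(245,455),(553,435),(543,104)])
def mod(q,hz):
    a=q[2]+np.arange(4)*np.pi/2
    return np.c_[q[0]+.085*np.cos(a),q[1]+.085*np.sin(a),np.full(4,hz)]
f=lambda q:np.r_[(proj(m,mod(q,q[3]))-ctr).ravel(),(proj(m,mod(q,q[3]-.034))-hub).ravel()]
s=least_squares(f,[.576,.094,2.2,.17])
if __name__=="__main__":
    print(s.x,np.round(s.fun.reshape(-1,2),1))
    st=toplane(m,z([(386,294)]),.143);print("stub",st)
    print(toplane(m,ctr,s.x[3]))
    for n,e,K in zip("ADCB",ends,mod(s.x,s.x[3])):
        P=toplane(m,e,s.x[3]);d=P[0]-P[1]
        print(n,K,"len",np.linalg.norm(d),"yaw",np.degrees(np.arctan2(d[1],d[0])),"mid",P.mean(0))
E
python3 knobs.py
```

```text
[0.56325582 0.09915185 3.6050249  0.15977443] [[-0.2  1.8]
 [-0.7  1. ]
 [-0.5  0.3]
 [-0.1  0. ]
 [ 0.6 -1. ]
 [-0.1 -0.8]
 [ 0.1 -1.2]
 [ 0.9 -0.5]]
stub [[0.56376977 0.09831722 0.143     ]]
[[0.48585353 0.06202699 0.15977443]
 [0.60057956 0.02430861 0.15977443]
 [0.63912896 0.13772875 0.15977443]
 [0.52526395 0.17528716 0.15977443]]
A [0.48722132 0.06115507 0.15977443] len 0.04770805652274451 yaw -162.07845347268633 mid [0.48680244 0.06127608 0.15977443]
D [0.6012526  0.02311736 0.15977443] len 0.05016858639527553 yaw -66.53662779245 mid [0.60088663 0.02392097 0.15977443]
C [0.63929032 0.13714864 0.15977443] len 0.05055728061896827 yaw 23.367788128891732 mid [0.6390905  0.13797889 0.15977443]
B [0.52525904 0.17518635 0.15977443] len 0.04961419971526511 yaw 100.84813611791084 mid [0.52540144 0.17509075 0.15977443]
```

Run:
```python
from h import *
m=camera_model("scene")
t=np.linspace(0,2*np.pi,60)
w=camera_model("wrist")
for n,a in (("scene",cv2.imread("pics/scene.png")),("side",snapshot("side"))):
    m=camera_model(n)
    for c,zz,r0,col in (((.5635,.0985),.112,.118,(0,0,255)),((.5635,.0985),.143,.009,(0,255,0))):
        P=proj(m,np.c_[c[0]+r0*np.cos(t),c[1]+r0*np.sin(t),np.full(60,zz)])
        if n=="side":
            pass
        cv2.polylines(a,[np.int32(P*8)],True,col,1,cv2.LINE_AA,3)
    for ang in (3.605+np.arange(4)*np.pi/2):
        for zz in (.16,):
            p=proj(m,[.5635+.085*np.cos(ang),.0985+.085*np.sin(ang),zz])[0];cv2.circle(a,tuple(np.int32(p)),2,(255,255,0),-1)
    if n=="scene": x=cv2.resize(a[130:260,190:390],None,fx=2,fy=2)
    else: y=a
o=np.zeros((680,560,3),np.uint8);o[:260,:400]=x;o[260:]=y
cv2.imwrite("pics/chk.png",cv2.resize(o,None,fx=.88,fy=.88))
```

```text
(no output)
```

View pics/chk.png

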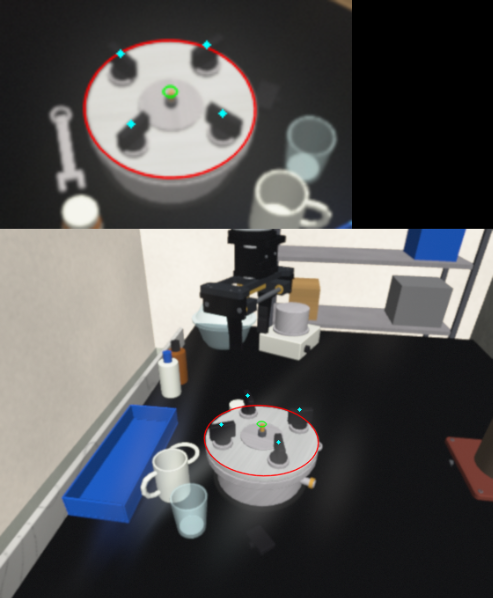

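Overlay: the rim and stub circles match the picture in both the scene and side views, and the knob dots sit on the bar tops. The fit is good, so I'm going to knob A (base side).

Emit:
play_rows(steps="30 -20 60 -0.12 0; 60 -40 90 -0.24 0; 90 -65 110 -0.36 0; 90 -65 115 -0.48 0; 90 -65 120 -0.6 0; 90 -65 125 -0.707 0; 90 -65 130 -0.707 0; 90 -65 130 -0.707 0; 90 -65 130 -0.707 0; 90 -65 130 -0.707 0")

```text
time_s: 2.53
ee_pos: [0.4872, 0.0626, 0.1898]
tool_rot: [-0.496, 3.101, -0.0]
contact_force: [0.0, 0.3, 0.2]
opening: 0.0443
```

```bash
cat > st.py <<'E'
from h import *
import sys
s=r.sense();M=R.from_rotvec(s["tool_rot"]).as_matrix()
print("t",round(s["time_s"],2),"p",s["ee_pos"].round(4),"yaw",round(np.degrees(np.arctan2(M[1,0],M[0,0])),1),"j6",s["qpos"][5].round(3),"F",s["contact_force"].round(1),"T",s["wrist_torque"].round(3),"op",round(s["opening"]*1000,1))
K=dict(A=(.4870,.0614),D=(.6011,.0236),C=(.6392,.1374),B=(.5253,.1751))
if len(sys.argv)>1: print("to",sys.argv[1],totool(np.r_[K[sys.argv[1]],.131]-s["ee_pos"]).round(1))
E
python3 st.py A; python3 -c "
from h import *
import pickle;pickle.dump(camera_model('wrist'),open('m2.pkl','wb'))
a=snapshot('wrist');cv2.imwrite('pics/w2.png',a)"
```

```text
t 2.53 p [0.4872 0.0626 0.1898] yaw -161.8 j6 -1.921 F [0.  0.3 0.2] T [ 0.047 -0.003 -0.02 ] op 44.3
to A [ 0.6 -1.  58.8]
```

View pics/w2.png

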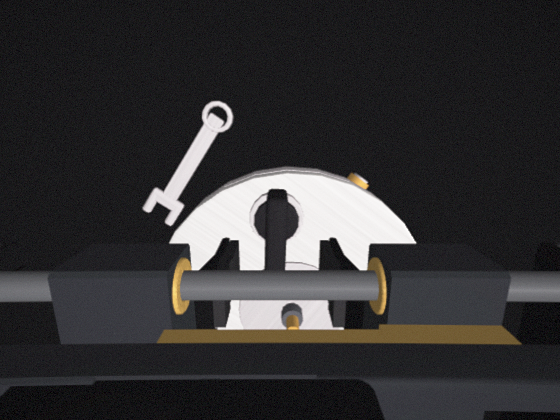

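Close view: the bar is upright in the image at x≈277, between the fingers (inner edges 237 and 328) and well aligned. Descending and pinching softly, so that the grip yields at the bite.

Emit:
play_rows(steps="0.5 -1 30 0 0; 0.5 -1 57 0 0; 0.5 -1 57 0 0; 0.5 -1 57 0 -1; 0.5 -1 57 0 -1; 0.5 -1 57 0 -1; 0.5 -1 57 0 -1; 0.5 -1 57 0 -1; 0.5 -1 57 0 -1", squeeze=15)

```text
time_s: 3.33
ee_pos: [0.4878, 0.0604, 0.1334]
tool_rot: [-0.497, 3.099, -0.002]
contact_force: [0.0, -1.0, 4.2]
opening: 0.0143
```

```bash
python3 st.py A
```

```text
t 3.33 p [0.4878 0.0604 0.1334] yaw -161.8 j6 -1.925 F [ 0.  -1.   4.2] T [-0.051 -0.033 -0.023] op 14.3
to A [0.4 1.2 2.4]
```

Emit:
play_rows(steps="0 0 0 0.07 -1; 0 0 0 0.14 -1; 0 0 0 0.14 -1")

```text
time_s: 3.58
ee_pos: [0.4878, 0.0605, 0.1335]
tool_rot: [-0.275, 3.127, -0.002]
contact_force: [1.1, -2.0, 3.6]
opening: 0.0138
```

```bash
python3 st.py
```

```text
t 3.58 p [0.4878 0.0605 0.1335] yaw -169.9 j6 -1.783 F [ 1.1 -2.   3.6] T [-0.376 -0.222  0.006] op 13.8
```

Emit:
play_rows(steps="0 0 0 0.05 -1; 0 0 0 0.1 -1; 0 0 0 0.1 -1")

```text
time_s: 3.83
ee_pos: [0.4878, 0.0604, 0.1334]
tool_rot: [-0.123, 3.136, -0.002]
contact_force: [1.3, -2.5, 5.2]
opening: 0.0138
```

```bash
python3 st.py
```

```text
t 3.83 p [0.4878 0.0604 0.1334] yaw -175.5 j6 -1.686 F [ 1.3 -2.5  5.2] T [-0.446 -0.138  0.014] op 13.8
```

Emit:
play_rows(steps="0 0 0 0.05 -1; 0 0 0 0.1 -1; 0 0 0 0.1 -1")

```text
time_s: 4.08
ee_pos: [0.4878, 0.0604, 0.1334]
tool_rot: [0.033, 3.139, -0.001]
contact_force: [1.2, -3.7, 5.0]
opening: 0.0138
```

```bash
python3 st.py
```

```text
t 4.08 p [0.4878 0.0604 0.1334] yaw 178.8 j6 -1.586 F [ 1.2 -3.7  5. ] T [-0.504 -0.152 -0.039] op 13.8
```

Emit:
play_rows(steps="0 0 0 0.05 -1; 0 0 0 0.1 -1; 0 0 0 0.1 -1")

```text
time_s: 4.33
ee_pos: [0.4878, 0.0604, 0.1334]
tool_rot: [0.19, 3.133, -0.001]
contact_force: [1.6, -3.7, 6.2]
opening: 0.0136
```

```bash
python3 st.py
```

```text
t 4.33 p [0.4878 0.0604 0.1334] yaw 173.1 j6 -1.486 F [ 1.6 -3.7  6.2] T [-0.547 -0.174 -0.011] op 13.6
```

Emit:
play_rows(steps="0 0 0 0.05 -1; 0 0 0 0.1 -1; 0 0 0 0.1 -1")

```text
time_s: 4.58
ee_pos: [0.4878, 0.0603, 0.1334]
tool_rot: [0.346, 3.12, -0.001]
contact_force: [1.5, -3.0, 5.1]
opening: 0.0139
```

```bash
python3 st.py
```

```text
t 4.58 p [0.4878 0.0603 0.1334] yaw 167.3 j6 -1.386 F [ 1.5 -3.   5.1] T [-0.461 -0.279  0.192] op 13.9
```

Emit:
play_rows(steps="0 0 0 0.05 -1; 0 0 0 0.1 -1; 0 0 0 0.1 -1")

```text
time_s: 4.83
ee_pos: [0.4879, 0.0603, 0.1334]
tool_rot: [0.501, 3.098, -0.001]
contact_force: [2.5, -3.9, 5.8]
opening: 0.014
```

```bash
python3 st.py
```

```text
t 4.83 p [0.4879 0.0603 0.1334] yaw 161.6 j6 -1.287 F [ 2.5 -3.9  5.8] T [-0.537 -0.292  0.21 ] op 14.0
```

Emit:
play_rows(steps="0 0 0 0 -1; 0 0 0 0 -1; 0 0 0 0 -1; 0 0 0 0 -1", squeeze=45)

```text
time_s: 5.17
ee_pos: [0.4879, 0.0603, 0.1334]
tool_rot: [0.497, 3.099, -0.001]
contact_force: [1.4, -4.7, 5.2]
opening: 0.0137
```

```bash
python3 st.py
```

```text
t 5.17 p [0.4879 0.0603 0.1334] yaw 161.8 j6 -1.289 F [ 1.4 -4.7  5.2] T [-0.395 -0.339  0.295] op 13.7
```

Emit:
play_rows(steps="0 0 0 0.03 -1; 0 0 0 0.06 -1; 0 0 0 0.06 -1; 0 0 0 0.06 -1")

```text
time_s: 5.5
ee_pos: [0.4879, 0.0603, 0.1334]
tool_rot: [0.59, 3.082, -0.001]
contact_force: [1.7, -3.7, 5.4]
opening: 0.0133
```

```bash
python3 st.py C
```

```text
t 5.5 p [0.4879 0.0603 0.1334] yaw 158.3 j6 -1.229 F [ 1.7 -3.7  5.4] T [-0.465 -0.324  0.218] op 13.3
to C [-112.1  127.5    2.8]
```

Emit:
play_rows(steps="0 0 0 0 0.1; 0 0 0 0 0.1; 0 0 0 0 0.1; 0 0 -30 0 0.1; 0 0 -55 0 0.1; -28 32 -55 -0.12 0.1; -56 64 -55 -0.24 0.1; -84 96 -55 -0.36 0.1; -112 127.5 -55 -0.48 0.1; -112 127.5 -55 -0.6 0.1")

```text
time_s: 6.33
ee_pos: [0.6413, 0.1404, 0.1833]
tool_rot: [0.355, -3.119, -0.003]
contact_force: [-1.6, 0.0, -0.5]
opening: 0.0475
```

Emit:
play_rows(steps="0 0 0 -0.1 0.1; 0 0 0 -0.187 0.1; 0 0 0 -0.187 0.1; 0 0 0 -0.187 0.1", squeeze=40)

```text
time_s: 6.67
ee_pos: [0.6375, 0.1378, 0.1863]
tool_rot: [0.629, -3.076, -0.001]
contact_force: [0.1, 0.4, -0.7]
opening: 0.0476
```

```bash
python3 st.py C; python3 -c "
from h import *
a=snapshot('wrist');cv2.imwrite('pics/w3.png',a)"
```

```text
t 6.67 p [0.6375 0.1378 0.1863] yaw -156.9 j6 -1.882 F [ 0.1  0.4 -0.7] T [0.059 0.042 0.014] op 47.6
to C [-1.5 -1.1 55.3]
```

View pics/w3.png

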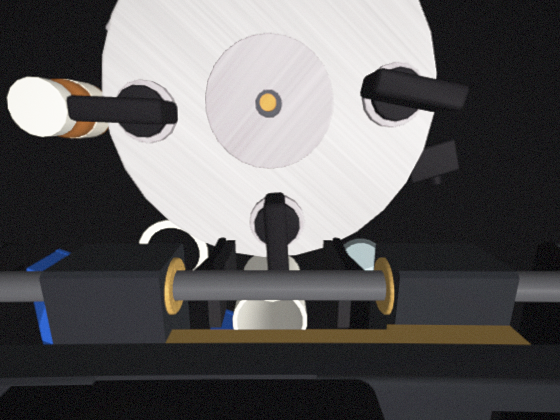

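The bar is centred at x≈276 between the fingers (230 and 330) and aligned. The jug lies well below the gripper.

Emit:
play_rows(steps="-1.5 -1 27 0 0.1; -1.5 -1 53 0 0.1; -1.5 -1 53 0 0; -1.5 -1 53 0 -1; -1.5 -1 53 0 -1; -1.5 -1 53 0 -1; -1.5 -1 53 0 -1; -1.5 -1 53 0 -1; -1.5 -1 53 0 -1", squeeze=40)

```text
time_s: 7.47
ee_pos: [0.6405, 0.1374, 0.1356]
tool_rot: [-0.632, 3.076, -0.0]
contact_force: [-0.4, -0.3, 2.5]
opening: 0.0136
```

```bash
python3 st.py C
```

```text
t 7.47 p [0.6405 0.1374 0.1356] yaw -156.8 j6 -1.885 F [-0.4 -0.3  2.5] T [ 0.127  0.157 -0.015] op 13.6
to C [1.2 0.5 4.6]
```

Emit:
play_rows(steps="0 0 0 0.05 -1; 0 0 0 0.1 -1; 0 0 0 0.1 -1")

```text
time_s: 7.72
ee_pos: [0.6405, 0.1372, 0.1355]
tool_rot: [-0.474, 3.104, -0.0]
contact_force: [-0.5, -0.1, 5.2]
opening: 0.0135
```

```bash
python3 st.py
```

```text
t 7.72 p [0.6405 0.1372 0.1355] yaw -162.6 j6 -1.783 F [-0.5 -0.1  5.2] T [ 0.006  0.157 -0.05 ] op 13.5
```

Emit:
play_rows(steps="0 0 0 0.05 -1; 0 0 0 0.1 -1; 0 0 0 0.1 -1")

```text
time_s: 7.97
ee_pos: [0.6406, 0.1371, 0.1356]
tool_rot: [-0.32, 3.123, -0.0]
contact_force: [-0.7, 0.0, 6.1]
opening: 0.0138
```

```bash
python3 st.py
```

```text
t 7.97 p [0.6406 0.1371 0.1356] yaw -168.3 j6 -1.684 F [-0.7  0.   6.1] T [-0.028  0.146  0.011] op 13.8
```

Emit:
play_rows(steps="0 0 0 0.05 -1; 0 0 0 0.1 -1; 0 0 0 0.1 -1")

```text
time_s: 8.22
ee_pos: [0.6406, 0.137, 0.1356]
tool_rot: [-0.164, 3.135, -0.0]
contact_force: [-0.1, -1.0, 5.4]
opening: 0.0137
```

```bash
python3 st.py
```

```text
t 8.22 p [0.6406 0.137  0.1356] yaw -174.0 j6 -1.585 F [-0.1 -1.   5.4] T [-0.088  0.153 -0.042] op 13.7
```

Emit:
play_rows(steps="0 0 0 0.05 -1; 0 0 0 0.1 -1; 0 0 0 0.1 -1")

```text
time_s: 8.47
ee_pos: [0.6406, 0.1369, 0.1356]
tool_rot: [-0.007, 3.14, -0.001]
contact_force: [-0.4, -1.1, 5.7]
opening: 0.0135
```

```bash
python3 st.py
```

```text
t 8.47 p [0.6406 0.1369 0.1356] yaw -179.7 j6 -1.485 F [-0.4 -1.1  5.7] T [-0.189  0.115 -0.038] op 13.5
```

Emit:
play_rows(steps="0 0 0 0.05 -1; 0 0 0 0.1 -1; 0 0 0 0.1 -1")

```text
time_s: 8.72
ee_pos: [0.6406, 0.1368, 0.1356]
tool_rot: [0.15, 3.136, -0.001]
contact_force: [-0.3, -1.9, 6.4]
opening: 0.0139
```

```bash
python3 st.py
```

```text
t 8.72 p [0.6406 0.1368 0.1356] yaw 174.5 j6 -1.385 F [-0.3 -1.9  6.4] T [-0.273  0.179 -0.036] op 13.9
```

Emit:
play_rows(steps="0 0 0 0.05 -1; 0 0 0 0.1 -1; 0 0 0 0.1 -1")

```text
time_s: 8.97
ee_pos: [0.6406, 0.1367, 0.1356]
tool_rot: [0.306, 3.125, -0.001]
contact_force: [-1.2, -1.1, 6.0]
opening: 0.0139
```

```bash
python3 st.py
```

```text
t 8.97 p [0.6406 0.1367 0.1356] yaw 168.8 j6 -1.285 F [-1.2 -1.1  6. ] T [-0.155  0.121  0.117] op 13.9
```

Emit:
play_rows(steps="0 0 0 0.05 -1; 0 0 0 0.1 -1; 0 0 0 0.1 -1")

```text
time_s: 9.22
ee_pos: [0.6406, 0.1366, 0.1356]
tool_rot: [0.462, 3.106, -0.001]
contact_force: [-1.3, -3.5, 5.6]
opening: 0.0138
```

```bash
python3 st.py
```

```text
t 9.22 p [0.6406 0.1366 0.1356] yaw 163.1 j6 -1.185 F [-1.3 -3.5  5.6] T [-0.149  0.087  0.214] op 13.8
```

Emit:
play_rows(steps="0 0 0 0.035 -1; 0 0 0 0.07 -1; 0 0 0 0.07 -1; 0 0 0 0.07 -1")

```text
time_s: 9.55
ee_pos: [0.6405, 0.1365, 0.1356]
tool_rot: [0.566, 3.088, -0.001]
contact_force: [-1.9, -2.3, 5.7]
opening: 0.0138
```

```bash
python3 st.py D
```

```text
t 9.55 p [0.6405 0.1365 0.1356] yaw 159.2 j6 -1.117 F [-1.9 -2.3  5.7] T [-0.228  0.045  0.257] op 13.8
to D [  -3.2 -119.5    4.6]
```

Emit:
play_rows(steps="0 0 0 0 0.1; 0 0 0 0 0.1; 0 0 0 0 0.1; 0 0 -30 0 0.1; 0 0 -52 0 0.1; -1 -40 -52 0.12 0.1; -2 -80 -52 0.24 0.1; -3 -119 -52 0.36 0.1; -3 -119.5 -52 0.48 0.1; -3 -119.5 -52 0.6 0.1")

```text
time_s: 10.38
ee_pos: [0.5992, 0.0223, 0.1859]
tool_rot: [-1.469, -2.776, 0.001]
contact_force: [0.5, 0.9, -0.1]
opening: 0.0476
```

Emit:
play_rows(steps="0 0 0 0.1 0.1; 0 0 0 0.198 0.1; 0 0 0 0.198 0.1; 0 0 0 0.198 0.1")

```text
time_s: 10.72
ee_pos: [0.5998, 0.0246, 0.1858]
tool_rot: [-1.72, -2.628, 0.0]
contact_force: [0.3, -0.7, 0.9]
opening: 0.0475
```

```bash
python3 st.py D; python3 -c "
from h import *
a=snapshot('wrist');cv2.imwrite('pics/w4.png',a)"
```

```text
t 10.72 p [0.5998 0.0246 0.1858] yaw 113.6 j6 -0.502 F [ 0.3 -0.7  0.9] T [-0.066  0.008  0.047] op 47.5
to D [-1.5  0.9 54.8]
```

View pics/w4.png

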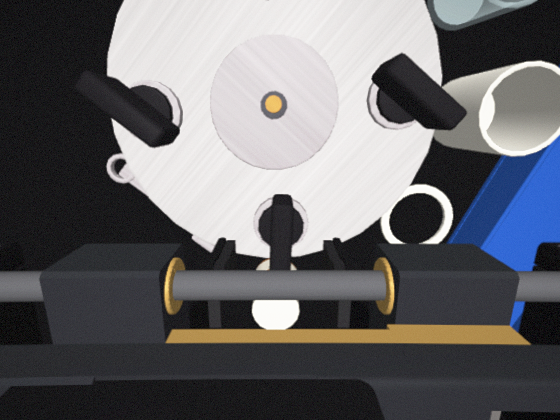

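The bar is centred at x≈282, aligned. The jar is below.

Emit:
play_rows(steps="-1.5 1 27 0 0.1; -1.5 1 52 0 0.1; -1.5 1 52 0 0; -1.5 1 52 0 -1; -1.5 1 52 0 -1; -1.5 1 52 0 -1; -1.5 1 52 0 -1; -1.5 1 52 0 -1; -1.5 1 52 0 -1")

```text
time_s: 11.52
ee_pos: [0.6017, 0.0231, 0.1355]
tool_rot: [1.724, 2.625, -0.001]
contact_force: [-1.3, 0.3, 0.7]
opening: 0.0138
```

```bash
python3 st.py D
```

```text
t 11.52 p [0.6017 0.0231 0.1355] yaw 113.4 j6 -0.5 F [-1.3  0.3  0.7] T [-0.143  0.292  0.008] op 13.8
to D [ 0.7 -0.4  4.5]
```

Emit:
play_rows(steps="0 0 0 0.05 -1; 0 0 0 0.1 -1; 0 0 0 0.1 -1")

```text
time_s: 11.77
ee_pos: [0.6017, 0.0231, 0.1355]
tool_rot: [1.856, 2.534, -0.0]
contact_force: [-2.2, -1.2, 6.9]
opening: 0.014
```

```bash
python3 st.py
```

```text
t 11.77 p [0.6017 0.0231 0.1355] yaw 107.6 j6 -0.398 F [-2.2 -1.2  6.9] T [-0.3    0.592  0.027] op 14.0
```

Emit:
play_rows(steps="0 0 0 0.05 -1; 0 0 0 0.1 -1; 0 0 0 0.1 -1")

```text
time_s: 12.02
ee_pos: [0.6018, 0.0231, 0.1355]
tool_rot: [1.979, 2.438, 0.0]
contact_force: [-3.5, -0.7, 5.8]
opening: 0.0136
```

```bash
python3 st.py
```

```text
t 12.02 p [0.6018 0.0231 0.1355] yaw 101.9 j6 -0.299 F [-3.5 -0.7  5.8] T [-0.307  0.635 -0.042] op 13.6
```

Emit:
play_rows(steps="0 0 0 0.05 -1; 0 0 0 0.1 -1; 0 0 0 0.1 -1")

```text
time_s: 12.27
ee_pos: [0.6018, 0.0232, 0.1355]
tool_rot: [2.099, 2.336, 0.0]
contact_force: [-2.1, -1.2, 5.5]
opening: 0.0134
```

```bash
python3 st.py
```

```text
t 12.27 p [0.6018 0.0232 0.1355] yaw 96.1 j6 -0.199 F [-2.1 -1.2  5.5] T [-0.337  0.521 -0.032] op 13.4
```

Emit:
play_rows(steps="0 0 0 0.05 -1; 0 0 0 0.1 -1; 0 0 0 0.1 -1")

```text
time_s: 12.52
ee_pos: [0.6018, 0.0232, 0.1355]
tool_rot: [2.213, 2.228, 0.0]
contact_force: [-3.1, -0.8, 6.8]
opening: 0.0135
```

```bash
python3 st.py
```

```text
t 12.52 p [0.6018 0.0232 0.1355] yaw 90.4 j6 -0.099 F [-3.1 -0.8  6.8] T [-0.331  0.579 -0.037] op 13.5
```

Emit:
play_rows(steps="0 0 0 0.05 -1; 0 0 0 0.1 -1; 0 0 0 0.1 -1")

```text
time_s: 12.77
ee_pos: [0.6019, 0.0232, 0.1355]
tool_rot: [2.321, 2.115, 0.001]
contact_force: [-1.3, -1.3, 6.2]
opening: 0.0139
```

```bash
python3 st.py
```

```text
t 12.77 p [0.6019 0.0232 0.1355] yaw 84.7 j6 0.001 F [-1.3 -1.3  6.2] T [-0.336  0.661  0.038] op 13.9
```

Emit:
play_rows(steps="0 0 0 0.05 -1; 0 0 0 0.1 -1; 0 0 0 0.1 -1")

```text
time_s: 13.02
ee_pos: [0.602, 0.0232, 0.1355]
tool_rot: [2.424, 1.997, 0.001]
contact_force: [-1.5, -1.3, 6.0]
opening: 0.0138
```

```bash
python3 st.py
```

```text
t 13.02 p [0.602  0.0232 0.1355] yaw 79.0 j6 0.101 F [-1.5 -1.3  6. ] T [-0.248  0.706  0.204] op 13.8
```

Emit:
play_rows(steps="0 0 0 0.05 -1; 0 0 0 0.1 -1; 0 0 0 0.1 -1")

```text
time_s: 13.27
ee_pos: [0.602, 0.0232, 0.1354]
tool_rot: [2.521, 1.873, 0.001]
contact_force: [-2.2, -2.1, 5.2]
opening: 0.0137
```

```bash
python3 st.py B
```

```text
t 13.27 p [0.602  0.0232 0.1354] yaw 73.2 j6 0.201 F [-2.2 -2.1  5.2] T [-0.223  0.628  0.232] op 13.7
to B [ 123.4 -117.3    4.2]
```

Emit:
play_rows(steps="0 0 0 0.035 -1; 0 0 0 0.035 -1; 0 0 0 0.035 -1")

```text
time_s: 13.52
ee_pos: [0.602, 0.0231, 0.1355]
tool_rot: [2.551, 1.832, 0.001]
contact_force: [-0.8, -1.6, 4.8]
opening: 0.0141
```

```bash
python3 st.py B
```

```text
t 13.52 p [0.602  0.0231 0.1355] yaw 71.4 j6 0.233 F [-0.8 -1.6  4.8] T [-0.194  0.65   0.232] op 14.1
to B [ 119.5 -121.3    4.3]
```

Emit:
play_rows(steps="0 0 0 0 0.1; 0 0 0 0 0.1; 0 0 0 0 0.1; 0 0 -30 0 0.1; 0 0 -52 0 0.1; 28 -28 -52 -0.12 0.1; 56 -56 -52 -0.24 0.1; 84 -84 -52 -0.36 0.1; 112 -112 -52 -0.48 0.1; 119.5 -121 -52 -0.513 0.1")

```text
time_s: 14.35
ee_pos: [0.5227, 0.1797, 0.1859]
tool_rot: [-1.993, -2.426, -0.001]
contact_force: [-0.1, -0.7, -1.3]
opening: 0.0478
```

Emit:
play_rows(steps="0 0 0 0 0.1; 0 0 0 0 0.1; 0 0 0 0 0.1")

```text
time_s: 14.6
ee_pos: [0.5258, 0.1747, 0.1862]
tool_rot: [2.007, 2.416, -0.0]
contact_force: [-0.2, -1.3, 0.5]
opening: 0.0477
```

```bash
python3 st.py B; python3 -c "
from h import *
a=snapshot('wrist');cv2.imwrite('pics/w5.png',a)"
```

```text
t 14.6 p [0.5258 0.1747 0.1862] yaw 100.6 j6 -0.005 F [-0.2 -1.3  0.5] T [-0.075  0.022  0.051] op 47.7
to B [ 0.5 -0.5 55.2]
```

View pics/w5.png

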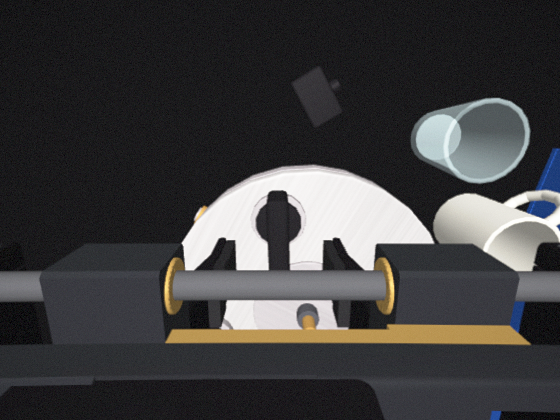

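The bar is centred at x≈278, aligned.

Emit:
play_rows(steps="0.5 -0.5 27 0 0.1; 0.5 -0.5 52 0 0.1; 0.5 -0.5 52 0 0; 0.5 -0.5 52 0 -1; 0.5 -0.5 52 0 -1; 0.5 -0.5 52 0 -1; 0.5 -0.5 52 0 -1; 0.5 -0.5 52 0 -1; 0.5 -0.5 52 0 -1")

```text
time_s: 15.4
ee_pos: [0.5251, 0.176, 0.1354]
tool_rot: [2.005, 2.418, 0.001]
contact_force: [-1.3, -1.0, 0.0]
opening: 0.0134
```

```bash
python3 st.py B
```

```text
t 15.4 p [0.5251 0.176  0.1354] yaw 100.7 j6 -0.005 F [-1.3 -1.   0. ] T [-0.188  0.177 -0.059] op 13.4
to B [-0.9  0.1  4.4]
```

Emit:
play_rows(steps="0 0 0 0.05 -1; 0 0 0 0.1 -1; 0 0 0 0.1 -1")

```text
time_s: 15.65
ee_pos: [0.5252, 0.176, 0.1354]
tool_rot: [2.125, 2.312, 0.002]
contact_force: [-1.6, -1.9, 6.3]
opening: 0.0136
```

```bash
python3 st.py
```

```text
t 15.65 p [0.5252 0.176  0.1354] yaw 94.8 j6 0.097 F [-1.6 -1.9  6.3] T [-0.252  0.365 -0.053] op 13.6
```

Emit:
play_rows(steps="0 0 0 0.05 -1; 0 0 0 0.1 -1; 0 0 0 0.1 -1")

```text
time_s: 15.9
ee_pos: [0.5254, 0.176, 0.1354]
tool_rot: [2.237, 2.204, 0.002]
contact_force: [-1.3, -0.4, 4.8]
opening: 0.0137
```

```bash
python3 st.py
```

```text
t 15.9 p [0.5254 0.176  0.1354] yaw 89.2 j6 0.196 F [-1.3 -0.4  4.8] T [-0.252  0.265 -0.028] op 13.7
```

Emit:
play_rows(steps="0 0 0 0.05 -1; 0 0 0 0.1 -1; 0 0 0 0.1 -1")

```text
time_s: 16.15
ee_pos: [0.5255, 0.176, 0.1353]
tool_rot: [2.344, 2.09, 0.002]
contact_force: [-0.0, -0.7, 5.5]
opening: 0.0136
```

```bash
python3 st.py
```

```text
t 16.15 p [0.5255 0.176  0.1353] yaw 83.4 j6 0.296 F [-0.  -0.7  5.5] T [-0.25   0.229 -0.07 ] op 13.6
```

Emit:
play_rows(steps="0 0 0 0.05 -1; 0 0 0 0.1 -1; 0 0 0 0.1 -1")

```text
time_s: 16.4
ee_pos: [0.5256, 0.176, 0.1353]
tool_rot: [2.445, 1.971, 0.003]
contact_force: [-0.3, -1.6, 4.7]
opening: 0.0135
```

```bash
python3 st.py
```

```text
t 16.4 p [0.5256 0.176  0.1353] yaw 77.7 j6 0.395 F [-0.3 -1.6  4.7] T [-0.329  0.111  0.033] op 13.5
```

Emit:
play_rows(steps="0 0 0 0.05 -1; 0 0 0 0.1 -1; 0 0 0 0.1 -1")

```text
time_s: 16.65
ee_pos: [0.5258, 0.1759, 0.1353]
tool_rot: [2.54, 1.846, 0.003]
contact_force: [-0.4, -1.3, 4.9]
opening: 0.0136
```

```bash
python3 st.py
```

```text
t 16.65 p [0.5258 0.1759 0.1353] yaw 72.0 j6 0.495 F [-0.4 -1.3  4.9] T [-0.283  0.071 -0.031] op 13.6
```

Emit:
play_rows(steps="0 0 0 0.05 -1; 0 0 0 0.1 -1; 0 0 0 0.1 -1")

```text
time_s: 16.9
ee_pos: [0.5259, 0.1759, 0.1354]
tool_rot: [2.629, 1.718, 0.004]
contact_force: [2.0, -1.9, 4.8]
opening: 0.0137
```

```bash
python3 st.py
```

```text
t 16.9 p [0.5259 0.1759 0.1354] yaw 66.3 j6 0.594 F [ 2.  -1.9  4.8] T [-0.324 -0.033  0.048] op 13.7
```

Emit:
play_rows(steps="0 0 0 0.05 -1; 0 0 0 0.1 -1; 0 0 0 0.1 -1")

```text
time_s: 17.15
ee_pos: [0.5261, 0.1758, 0.1354]
tool_rot: [2.711, 1.585, 0.004]
contact_force: [2.3, -1.9, 4.9]
opening: 0.0135
```

```bash
python3 st.py
```

```text
t 17.15 p [0.5261 0.1758 0.1354] yaw 60.6 j6 0.694 F [ 2.3 -1.9  4.9] T [-0.197 -0.015  0.176] op 13.5
```

Emit:
play_rows(steps="0 0 0 0.05 -1; 0 0 0 0.1 -1; 0 0 0 0.135 -1; 0 0 0 0.135 -1; 0 0 0 0.135 -1")

```text
time_s: 17.57
ee_pos: [0.5262, 0.1757, 0.1354]
tool_rot: [2.81, 1.402, 0.005]
contact_force: [3.7, -3.0, 4.6]
opening: 0.0141
```

```bash
python3 st.py A
```

```text
t 17.57 p [0.5262 0.1757 0.1354] yaw 53.0 j6 0.826 F [ 3.7 -3.   4.6] T [-0.267 -0.112  0.234] op 14.1
to A [-114.9   37.4    4.3]
```

Round 1 is done: all four have bitten at about 8–15° past. For round 2 I start with B, which is already held.

Emit:
play_rows(steps="0 0 0 0.11 -1; 0 0 0 0.22 -1; 0 0 0 0.33 -1; 0 0 0 0.44 -1; 0 0 0 0.55 -1; 0 0 0 0.66 -1; 0 0 0 0.77 -1; 0 0 0 0.77 -1; 0 0 0 0.77 -1; 0 0 0 0.77 -1", squeeze=50)

```text
time_s: 18.4
ee_pos: [0.5267, 0.1748, 0.1354]
tool_rot: [3.13, 0.244, 0.007]
contact_force: [4.6, -6.2, 4.0]
opening: 0.0135
```

```bash
python3 st.py D
```

```text
t 18.4 p [0.5267 0.1748 0.1354] yaw 8.9 j6 1.596 F [ 4.6 -6.2  4. ] T [-0.631 -0.535  0.299] op 13.5
to D [ 50.  160.9   4.9]
```

Emit:
play_rows(steps="0 0 0 0 0.1; 0 0 0 0 0.1; 0 0 0 0 0.1; 0 0 -30 0 0.1; 0 0 -52 0 0.1; 12 38 -52 -0.12 0.1; 24 76 -52 -0.24 0.1; 36 114 -52 -0.36 0.1; 48 152 -52 -0.48 0.1; 51 161 -52 -0.6 0.1")

```text
time_s: 19.23
ee_pos: [0.6008, 0.0199, 0.1856]
tool_rot: [2.918, 1.16, -0.001]
contact_force: [-0.4, 0.2, 0.7]
opening: 0.0476
```

Emit:
play_rows(steps="0 0 0 -0.12 0.1; 0 0 0 -0.24 0.1; 0 0 0 -0.36 0.1; 0 0 0 -0.48 0.1; 0 0 0 -0.491 0.1; 0 0 0 -0.491 0.1; 0 0 0 -0.491 0.1")

```text
time_s: 19.82
ee_pos: [0.5991, 0.0248, 0.1857]
tool_rot: [-2.556, -1.825, 0.001]
contact_force: [-1.0, -0.2, 0.4]
opening: 0.0478
```

```bash
python3 st.py D;  python3 -c "
from h import *
a=snapshot('wrist');cv2.imwrite('pics/w6.png',a)"
```

```text
t 19.82 p [0.5991 0.0248 0.1857] yaw 71.1 j6 0.24 F [-1.  -0.2  0.4] T [-0.08   0.075  0.023] op 47.8
to D [-0.5  2.3 54.7]
```

View pics/w6.png

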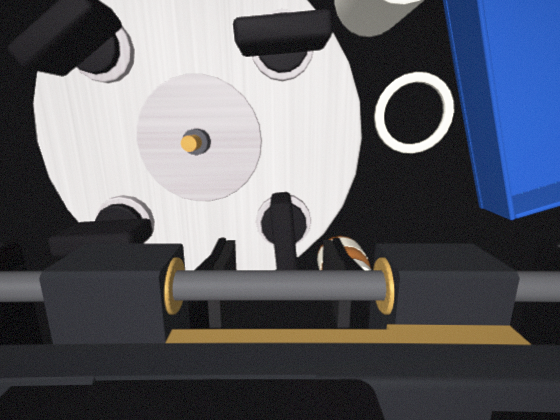

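The bar is at x≈284 and the offset is about 2.3 mm in +y, matching the computed correction.

Emit:
play_rows(steps="-0.5 2.5 27 0 0.1; -0.5 2.5 51 0 0.1; -0.5 2.5 51 0 0; -0.5 2.5 51 0 -1; -0.5 2.5 51 0 -1; -0.5 2.5 51 0 -1; -0.5 2.5 51 0 -1; -0.5 2.5 51 0 -1; -0.5 2.5 51 0 -1")

```text
time_s: 20.62
ee_pos: [0.6021, 0.0232, 0.1365]
tool_rot: [2.554, 1.829, 0.001]
contact_force: [-2.6, 0.9, 3.6]
opening: 0.0137
```

```bash
python3 st.py D
```

```text
t 20.62 p [0.6021 0.0232 0.1365] yaw 71.2 j6 0.236 F [-2.6  0.9  3.6] T [0.148 0.522 0.111] op 13.7
to D [ 0.  -1.1  5.5]
```

Emit:
play_rows(steps="0 0 0 0.11 -1; 0 0 0 0.22 -1; 0 0 0 0.33 -1; 0 0 0 0.44 -1; 0 0 0 0.55 -1; 0 0 0 0.66 -1; 0 0 0 0.77 -1; 0 0 0 0.77 -1; 0 0 0 0.77 -1; 0 0 0 0.77 -1")

```text
time_s: 21.45
ee_pos: [0.6024, 0.0228, 0.1365]
tool_rot: [3.052, 0.742, 0.003]
contact_force: [-1.5, -2.2, 5.4]
opening: 0.0143
```

```bash
python3 st.py A
```

```text
t 21.45 p [0.6024 0.0228 0.1365] yaw 27.3 j6 1.001 F [-1.5 -2.2  5.4] T [-0.005  0.381  0.303] op 14.3
to A [-84.9 -87.3   5.2]
```

Emit:
play_rows(steps="0 0 0 0 0.1; 0 0 0 0 0.1; 0 0 0 0 0.1; 0 0 -30 0 0.1; 0 0 -52 0 0.1; -28 -29 -52 -0.12 0.1; -56 -58 -52 -0.24 0.1; -84 -87 -52 -0.36 0.1; -85 -87 -52 -0.48 0.1; -85 -87 -52 -0.6 0.1")

```text
time_s: 22.28
ee_pos: [0.4835, 0.0629, 0.1862]
tool_rot: [-2.692, -1.617, 0.002]
contact_force: [1.8, -0.8, 0.0]
opening: 0.0477
```

Emit:
play_rows(steps="0 0 0 -0.12 0.1; 0 0 0 -0.24 0.1; 0 0 0 -0.36 0.1; 0 0 0 -0.48 0.1; 0 0 0 -0.6 0.1; 0 0 0 -0.72 0.1; 0 0 0 -0.84 0.1; 0 0 0 -0.96 0.1; 0 0 0 -1.08 0.1; 0 0 0 -1.2 0.1")

```text
time_s: 23.12
ee_pos: [0.4861, 0.062, 0.1867]
tool_rot: [-1.311, -2.854, 0.0]
contact_force: [-0.4, -0.0, 0.0]
opening: 0.0479
```

Emit:
play_rows(steps="0 0 0 -0.12 0.1; 0 0 0 -0.24 0.1; 0 0 0 -0.36 0.1; 0 0 0 -0.48 0.1; 0 0 0 -0.48 0.1; 0 0 0 -0.48 0.1; 0 0 0 -0.48 0.1")

```text
time_s: 23.7
ee_pos: [0.4862, 0.062, 0.187]
tool_rot: [-0.611, -3.081, -0.0]
contact_force: [-0.1, 1.1, 0.3]
opening: 0.0475
```

```bash
python3 st.py A;  python3 -c "
from h import *
a=snapshot('wrist');cv2.imwrite('pics/w7.png',a)"
```

```text
t 23.7 p [0.4862 0.062  0.187 ] yaw 157.6 j6 -1.213 F [-0.1  1.1  0.3] T [-0.033 -0.039  0.006] op 47.5
to A [-1.  -0.3 56. ]
```

View pics/w7.png

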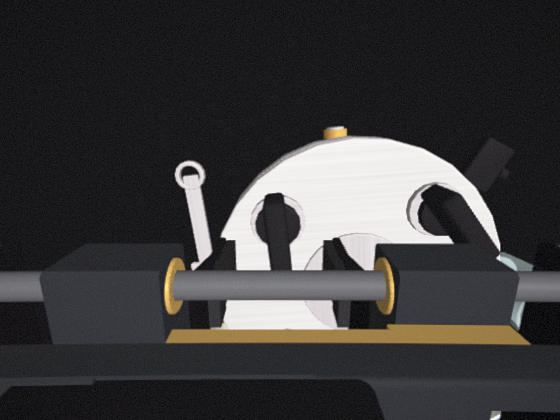

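The bar is centred at x≈277 with a slight lean of 2–3°, and the pads will align it.

Emit:
play_rows(steps="-1 -0.5 27 -0.02 0.1; -1 -0.5 52 -0.02 0.1; -1 -0.5 52 -0.02 0; -1 -0.5 52 -0.02 -1; -1 -0.5 52 -0.02 -1; -1 -0.5 52 -0.02 -1; -1 -0.5 52 -0.02 -1; -1 -0.5 52 -0.02 -1; -1 -0.5 52 -0.02 -1")

```text
time_s: 24.5
ee_pos: [0.4876, 0.0604, 0.1364]
tool_rot: [0.575, 3.087, -0.002]
contact_force: [-2.3, -3.4, 3.4]
opening: 0.0141
```

```bash
python3 st.py
```

```text
t 24.5 p [0.4876 0.0604 0.1364] yaw 158.9 j6 -1.238 F [-2.3 -3.4  3.4] T [-0.478  0.248  0.164] op 14.1
```

Emit:
play_rows(steps="0 0 0 0.11 -1; 0 0 0 0.22 -1; 0 0 0 0.33 -1; 0 0 0 0.44 -1; 0 0 0 0.55 -1; 0 0 0 0.66 -1; 0 0 0 0.77 -1; 0 0 0 0.78 -1; 0 0 0 0.78 -1; 0 0 0 0.78 -1")

```text
time_s: 25.33
ee_pos: [0.4876, 0.0604, 0.1364]
tool_rot: [1.705, 2.636, -0.001]
contact_force: [-3.3, -3.8, 4.8]
opening: 0.0137
```

```bash
python3 st.py C
```

```text
t 25.33 p [0.4876 0.0604 0.1364] yaw 114.2 j6 -0.458 F [-3.3 -3.8  4.8] T [-0.637  0.219  0.333] op 13.7
to C [  8.1 169.9   5.5]
```

Emit:
play_rows(steps="0 0 0 0 0.1; 0 0 0 0 0.1; 0 0 0 0 0.1; 0 0 -30 0 0.1; 0 0 -52 0 0.1; 2 40 -52 -0.12 0.1; 4 80 -52 -0.24 0.1; 6 120 -52 -0.36 0.1; 8 160 -52 -0.48 0.1; 8 171 -52 -0.6 0.1")

```text
time_s: 26.17
ee_pos: [0.6432, 0.1411, 0.1858]
tool_rot: [0.841, 3.027, 0.003]
contact_force: [-0.7, -0.0, 0.9]
opening: 0.0476
```

Emit:
play_rows(steps="0 0 0 -0.12 0.1; 0 0 0 -0.185 0.1; 0 0 0 -0.185 0.1; 0 0 0 -0.185 0.1")

```text
time_s: 26.5
ee_pos: [0.6396, 0.1387, 0.1867]
tool_rot: [-0.571, -3.088, -0.0]
contact_force: [0.2, 0.0, -0.8]
opening: 0.0477
```

```bash
python3 st.py C
```

```text
t 26.5 p [0.6396 0.1387 0.1867] yaw 159.0 j6 -1.112 F [ 0.2  0.  -0.8] T [ 0.012  0.    -0.001] op 47.7
to C [-0.1 -1.4 55.7]
```

Emit:
play_rows(steps="-0.5 -1.7 27 0 0.1; -0.5 -1.7 52 0 0.1; -0.5 -1.7 52 0 0; -0.5 -1.7 52 0 -1; -0.5 -1.7 52 0 -1; -0.5 -1.7 52 0 -1; -0.5 -1.7 52 0 -1; -0.5 -1.7 52 0 -1; -0.5 -1.7 52 0 -1")

```text
time_s: 27.25
ee_pos: [0.6402, 0.1365, 0.1366]
tool_rot: [0.568, 3.088, -0.0]
contact_force: [-0.9, -1.8, 3.9]
opening: 0.0139
```

```bash
python3 st.py
```

```text
t 27.25 p [0.6402 0.1365 0.1366] yaw 159.2 j6 -1.117 F [-0.9 -1.8  3.9] T [-0.008  0.142  0.158] op 13.9
```

Emit:
play_rows(steps="0 0 0 0.11 -1; 0 0 0 0.22 -1; 0 0 0 0.33 -1; 0 0 0 0.44 -1; 0 0 0 0.55 -1; 0 0 0 0.66 -1; 0 0 0 0.77 -1; 0 0 0 0.77 -1; 0 0 0 0.77 -1; 0 0 0 0.77 -1")

```text
time_s: 28.08
ee_pos: [0.6398, 0.1361, 0.1367]
tool_rot: [1.686, 2.65, -0.001]
contact_force: [-4.0, -2.3, 6.5]
opening: 0.0138
```

```bash
python3 st.py C
```

```text
t 28.08 p [0.6398 0.1361 0.1367] yaw 115.1 j6 -0.347 F [-4.  -2.3  6.5] T [-0.494  0.475  0.33 ] op 13.8
to C [1.4 0.  5.6]
```

Release, rise well clear, and take a last look.

Emit:
play_rows(steps="0 0 0 0 0.3; 0 0 0 0 0.3; 0 0 0 0 0.3; 0 0 -35 0 0.3; 0 0 -70 0 0.3; 0 40 -110 0 0.3; 0 40 -150 0 0.3; 0 40 -150 0 0.3; 0 40 -150 0 0.3; 0 40 -150 0 0.3")

```text
time_s: 28.92
ee_pos: [0.6762, 0.1538, 0.2855]
tool_rot: [1.686, 2.649, 0.001]
contact_force: [-0.0, -0.4, -0.2]
opening: 0.0566
```

```bash
python3 st.py C;  python3 -c "
from h import *
a=snapshot('wrist');b=snapshot('scene')[130:290,180:400]
a=a.copy();a[260:,:385]=0;b=cv2.resize(b,(220,160));a[260:,:220]=b
cv2.imwrite('pics/w8.png',a)"
```

```text
t 28.92 p [0.6762 0.1538 0.2855] yaw 115.0 j6 -0.327 F [-0.  -0.4 -0.2] T [-0.041  0.023  0.044] op 56.6
to C [  0.9 -40.7 154.5]
```

View pics/w8.png

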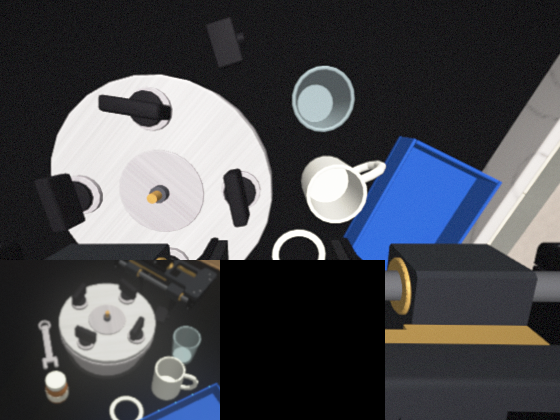

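The final picture shows C's bar at (236,197) pointing as the tool left it, and B at (135,105) and A at (65,203) turned. The spare, beaker, jug, gasket, jar and spanner all stand where they were, and nothing is touched.

```bash
python3 -c "
from bench import r
print(r.job_done())"
```

```text
the job is handed in; nothing more can be done
None
```

I tightened all four knobs clockwise and crosswise in two rounds and handed the job in after about 29 s of the 72 s. The hand-in gives no verdict.

| | First round (A, C, D, B) | Second round (B, D, A, C) |
|---|---|---|
| How far | until the torque jumped from about 0 to about 0.2 N m, then a little more | about 44–45° more each |
| Estimated angle past the bite | 8–15° | 52–60° (allowed 29–74°) |
| Torque at the end | 0.22–0.26 N m | 0.30–0.33 N m |

A and C are opposite each other, as are B and D.

**Last checks:** the gripper is open, well above the pot, and the outside force reads about zero. In the last pictures the bystanders stand where they began. Knob D was behind the gripper in the wrist picture and visible only in the small scene picture.

**What disagreed or stayed uncertain:**
- **Torque:** readings came out about 0.1 N m below the stated values. I put this down to sensor bias and settling.
- **Bite angles:** each bite is known only to within about 6°, the size of the probing step. When I went back to grip knob A, the picture showed its bar about 2–3° off the tool, so the angles in the table may be high by that much. They would still be within limits.
- **Shoe sinking:** I did not measure this directly.

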